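# Lock freshly footed candles in the setting caddy and start the glue timer

### The arm

A 7-joint arm with a two-finger parallel gripper is mounted at the origin on the work surface. World frame = base frame: x ahead of the robot, y to its left, z up, the work surface at z = 0. Lengths are in m, angles in rad, forces in N, time in s.
With the tool pointing down it reaches from about 0.4 to 0.85 m from the base axis. Payload 10.4 kg.
Tool frame: the origin (TCP) lies midway between the tips of the shut fingers; the grasp point (between the pads) lies 19 mm behind it (manip.hold_point_z is the distance from the TCP to the grasp point, in m); z points along the fingers, y is the line along which they close (so a half turn about z gives the same grasp; the last joint's range is limited). The gripper opens to 85 mm and grips with 20 to 120 N. Pads are 22 mm wide; open, the fingers measure 114 mm over their backs; the gripper's body (76 mm by 85 mm) begins 54 mm behind the grasp point. The pads swing forward as they close: fully open they stand 13 mm farther back than shut.
Start: joints at [-1.358, 0.332, -0.065, 1.46, 0.022, 1.35, -0.088], TCP at [0.146, 0.608, 0.231] pointing down, gripper open.
Joint ranges: [-2.6, 2.6], [-0.5, 2.12], [-1.47, 1.34], [0.16, 2.42], [-1.27, 4.41], [0.06, 2.06], [-2.6, 2.6]. Speed limits (rad/s): [2.22, 2.22, 2.79, 2.79, 3.14, 3.14, 3.14].

### API

Orientations are given as a unit quaternion [x, y, z, w].
In Python, from workcell import manip, eyes, job gives the robot as it stands.
- The arm moves only by the shell command python3 -m crank 'ROWS' [FORCE]. ROWS is JSON, a list that holds one entry, the list of rows, each a list of 7 numbers: the finger opening in cm, from 0 to 8.54, then the shift along the world's x, y, z in cm, then the turn, a rotation vector about the world's x, y, z in degrees. In form: [[[hand, x, y, z, ax, ay, az], ...]]. A call has 1 to 20 rows; each row shifts and turns the commanded pose from where the row before left it; what a row does not reach is not made up. A row lasts 1/8 s, in which the tool goes at most 62.5 mm and 10.7 degrees, less where a joint would pass 70% of its speed; a pose out of reach is approached as far as the arm can. A call with a gripper value outside its range is refused whole. The fingers move at their own pace and stop on an object; FORCE is the grip in N (left out, the last holds). Time passes only in rows, so rows that do not move let the fingers close. It gives the time, the measured TCP pose, the force, the opening and the grip force at its end, in the units of the state.
- manip.get_obs(): the state, without advancing time (a new reading comes with each control period).
- eyes.camera(name): name is "scene" or "top"; returns (picture, depth): 400x640x3 uint8, red, green, blue; 400x640 float32, m along the optical axis (not along the pixel's ray), 0 where there is no reading.
- eyes.camera_params(name): a dict with "fx", "fy", "cx", "cy" (pixels), "world_from_camera" (4x4, takes a point from camera to world coordinates). Camera axes: x right, y down, z forward; pixel columns grow to the right and rows downward; lengths in m; the calibration is good to about 2 mm. A picture is of the moment at which its call begins. camera_params takes no time and is no camera call.
- job.hand_in(): hands the job in; it is judged then, once.
The state is a dict: "clock": time; "joint_pos": joint angles; "joint_velocities": joint speeds; "tau": joint torques, N m; "position": TCP position; "ee_rot": TCP orientation; "ft_force": force on the tool from outside, world axes, zero at the start; "torque": the same for the moment, N m; "grip_width": opening from 0.0 (shut) to 1.0 (fully open); "grasp_force": force on a finger pad.
Only numpy, scipy, OpenCV 4.12 (cv2) and the standard library are available. Lean on these libraries where they do the work, as an engineer would, in place of code of your own. Each camera call takes 0.05 s, during which the arm holds its last target. There are 200 camera calls.

### The job

The brass feet have just been glued on: stand every pillar candle upright in a bay of its own in the pale wood caddy, then swing the keeper bar fully shut over them and lock it, pushing the yellow-handled pin fully home down through the bracket's eyes and the bar's eye. Then start the 20 minutes the glue needs: wind the bell timer past its red top mark (30 minutes) and turn it back to 20. Leave the candlestick, the votive glass, the incense box and the incense jar undisturbed.

Things in the scene. Friction and masses are not known exactly. Their poses are not given: they have to be found in the camera images.
- caddy: Fixed pale wood caddy. Origin: centre of its underside; z up, y along the shut bar. Base 200 x 280 x 8 mm; on it a block 186 x 186 x 70 mm with 2 x 2 round bays 63 mm wide, 70 mm deep (rims 78 mm up). A dark steel C-bracket, 34 mm wide, stands at y = +115 mm (lock end) and y = -115 mm (pivot end): upright 24 to 30 mm towards -x, open to +x, top 160 mm up.
- bay_1 (a point): Centre of the floor of bay 1 of the caddy, 8 mm above the counter (caddy axes). Bays lie at x, y = +-42 mm from the caddy's centre. Any candle may go in any bay.
- bay_2 (a point): Centre of the floor of bay 2 of the caddy, 8 mm above the counter (caddy axes). Bays lie at x, y = +-42 mm from the caddy's centre. Any candle may go in any bay.
- bay_3 (a point): Centre of the floor of bay 3 of the caddy, 8 mm above the counter (caddy axes). Bays lie at x, y = +-42 mm from the caddy's centre. Any candle may go in any bay.
- bay_4 (a point): Centre of the floor of bay 4 of the caddy, 8 mm above the counter (caddy axes). Bays lie at x, y = +-42 mm from the caddy's centre. Any candle may go in any bay.
- keeper_bar (a joint): Angle of the aluminium keeper bar about its vertical rivet: 0 = shut against its stop, along caddy +y with its eye between the two bracket eyes; grows opening towards caddy +x (clockwise from above) to 1.95. Bar 30 x 8 mm, underside 142 mm above the counter (14 mm over seated candles). Stays where left (friction 0.12 N m).
- bar_pivot (a point): On the bar's rivet axis, at the height of the bar's top face (150 mm).
- bar_knob (a point): Middle of the upright red round knob on the bar (20 mm diameter, 42 mm tall, 150 to 192 mm above the counter), 120 mm from the rivet. This point is 175 mm above the counter. It turns with the bar.
- bar_eye (a point): Centre of the 15 mm eye through the free end of the bar, 230 mm from the rivet, mid-thickness (146 mm above the counter). It turns with the bar.
- bracket_eye (a point): Mouth of the vertical eye of the lock-end bracket: centre of the 15 mm hole in the top face of its upper plate, 160 mm above the counter. Two plates, 8 mm thick (tops at 160 and 140 mm); the bar's end comes between them; the eye goes through both, with free space below.
- pin: Loose steel locking pin, 106 mm long, 100 g, upright, at first parked in the tool block. Origin: tip of its nose; z along the pin to the handle. Shank 12 mm diameter from 0 to 56 mm, its first 10 mm tapering to 5 mm at the tip; collar 26 mm diameter from 56 to 60 mm, resting on the bracket's top when home; yellow round handle 18 mm diameter from 60 to 106 mm.
- pin_grip (a point): Point on the pin's axis in its handle, 85 mm above the tip of the nose.
- tool_block: Fixed wooden tool block, 60 (x) x 110 (y) x 60 mm high. Origin: centre of its underside. The pin is parked 30 mm towards +y in a 16 mm hole, nose 4 mm above the counter, collar on the block. Two other tool handles stand in it 18 and 40 mm towards -y, tops 116 mm above the counter; they stay there.
- timer_base: Fixed white round bell timer, 104 mm diameter, 36 mm high. Origin: centre of its underside. Seen from above its zero mark lies towards its own -x and the marks follow clockwise (-x, +y, +x): ticks every 5 minutes, long ones every 10, the 30 mark (top mark) red.
- timer_dial (a joint): Angle in rad of the red timer dial, clockwise seen from above: 0.1 rad per minute, so 2.0 = 20 minutes, 3.0 = the top mark (30 minutes); end stops at 0 and 3.3. It starts somewhere below 6 minutes and stays where it is left (friction about 0.05 N m). A white line on the dial points to the setting.
- dial_grip (a point): On the dial's axis in its bar-shaped grip, 67 mm above the counter; turns with the dial. The grip is 14 mm thick (this frame's y) and 56 mm long (this frame's x), from 44 to 78 mm above the counter, standing on a dial disc of 72 mm diameter; the pointer end is -x.
- candle_1: Loose pillar candle, white with a red band, on a brass foot of the same width, 16 mm high: 54 mm diameter, 120 mm tall in all, 380 to 580 g (most of it in the foot), standing on the counter at the start. Origin: centre of its underside, z up. Two to four of the four candles are present.
- candle_2: Loose pillar candle, yellow, on a brass foot of the same width, 16 mm high: 54 mm diameter, 120 mm tall in all, 380 to 580 g (most of it in the foot), standing on the counter at the start. Origin: centre of its underside, z up. Two to four of the four candles are present.
- candle_3: Loose pillar candle, ochre, on a brass foot of the same width, 16 mm high: 54 mm diameter, 120 mm tall in all, 380 to 580 g (most of it in the foot), standing on the counter at the start. Origin: centre of its underside, z up. Two to four of the four candles are present.
- candle_4: Loose pillar candle, white with a blue band, on a brass foot of the same width, 16 mm high: 54 mm diameter, 120 mm tall in all, 380 to 580 g (most of it in the foot), standing on the counter at the start. Origin: centre of its underside, z up. Two to four of the four candles are present.
- candlestick: Loose brass candlestick, 86 mm diameter, 118 mm tall; a bystander. Origin: centre of its underside.
- votive_glass: Loose open votive glass, 72 mm diameter, 85 mm tall; a bystander. Origin: centre of its underside.
- incense_box: Loose red box, 75 x 120 x 45 mm; a bystander. Origin: centre of its underside.
- incense_jar: Loose amber jar with white cap, 60 mm diameter, 85 mm tall; a bystander. Origin: centre of its underside.
Not all that is in view belongs to the job. Leave any purple look-alike of the candle_1 alone.

How it is judged:
By the outcome, as a careful person would: the job done as asked, in the order asked, and still so for the second after the job is handed in, with the robot touching nothing.
Of candle_1, candle_2, candle_3, candle_4 only 2 to 4 are there at a start; the rules pass over those that are not, and their reading is None.
At some moment in a run one of candle_1, candle_2, candle_3, candle_4 may be knocked a few centimetres aside while the robot is not near it.
It also fails if it takes over 210 s, if anything falls off the work surface, if the arm or the gripper's body presses on something with over 40 N, if the wrist force passes 120 N, or if a joint passes its speed limit or range.

## Working session

There is one attempt and no reset: what is moved stays moved. The work goes in short steps, Python scripts to look and compute and a shell command to move; the robot and the scene stay as the last step left them, time stands still between calls to the robot, and variables do not carry over. Pictures are saved under pics/ and viewed, at most 14 in all, crops included, and the job is handed in when it is done.

```bash
ls; mkdir -p pics
cat > h.py <<'E'
import numpy as np, cv2, json
from workcell import manip, eyes, job
def cap(n):
    p,d=eyes.camera(n); return p,d,eyes.camera_params(n)
def world(d,c):
    v,u=np.mgrid[0:400,0:640]
    P=np.stack([(u-c["cx"])/c["fx"]*d,(v-c["cy"])/c["fy"]*d,d],-1)
    M=np.array(c["world_from_camera"]); W=P@M[:3,:3].T+M[:3,3]; W[d==0]=np.nan; return W
def ray(c,u,v,z):
    M=np.array(c["world_from_camera"]); r=M[:3,:3]@[(u-c["cx"])/c["fx"],(v-c["cy"])/c["fy"],1]
    return M[:3,3]+r*(z-M[2,3])/r[2]
E
python3 - <<'E'
from h import *
ims=[]
for n in("scene","top"):
    p,d,c=cap(n); np.savez(f"{n}.npz",p=p,d=d); print(n,np.round(c["world_from_camera"],3).tolist(),c["fx"],c["cx"],c["cy"])
    cv2.imwrite(f"pics/{n}0.png",cv2.resize(p[...,::-1],(800,500)))
print(manip.get_obs())
E
```

```text
pics
scene [[0.297, 0.651, -0.698, 1.229], [0.955, -0.198, 0.221, -0.115], [0.006, -0.733, -0.681, 0.785], [0.0, 0.0, 0.0, 1.0]] 385.4687358213955 325.3951166112816 206.9082636972748
top [[-0.021, -0.998, 0.059, 0.473], [-0.999, 0.019, -0.025, 0.109], [0.024, -0.059, -0.998, 1.645], [0.0, 0.0, 0.0, 1.0]] 462.82879573714433 323.53678052127293 196.67192232507657
{'clock': 0.1, 'joint_pos': array([-1.35759769,  0.33282908, -0.06472041,  1.46088119,  0.02158996,
        1.3499106 , -0.08850497]), 'joint_velocities': array([ 0.00103178, -0.00293115, -0.00195057, -0.00405015,  0.00212794,
       -0.00049511, -0.00027351]), 'tau': array([ 2.48030774e-03, -6.26737261e+01,  4.98981925e-02, -3.92434609e+01,
        1.64815196e-02,  6.79768025e-03,  2.54657454e-05]), 'position': array([0.14591887, 0.60736539, 0.23057141]), 'ee_rot': array([ 1.17610533e-01,  9.93059574e-01, -6.64202272e-04, -5.61037664e-05]), 'ft_force': array([ 0.17835521, -0.13865707, -0.09803721]), 'torque': array([-0.02600233, -0.00864918,  0.04818257]), 'grasp_force': 0.0, 'grip_width': 0.9986672378496135}
```

View pics/scene0.png

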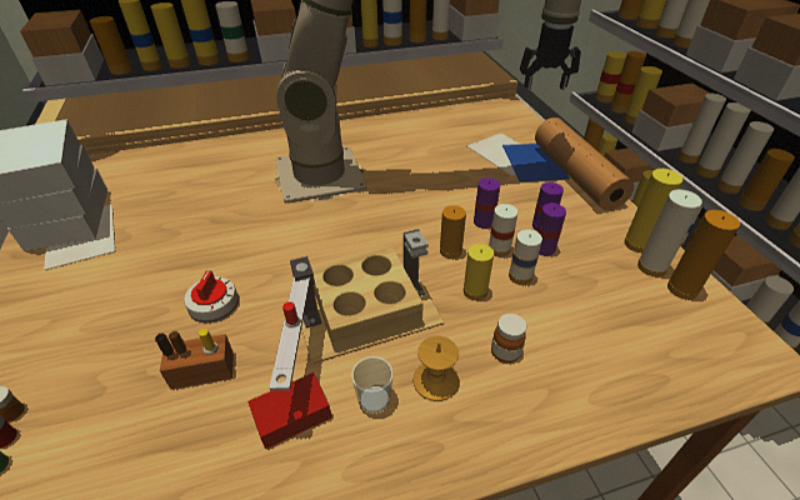

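View pics/top0.png

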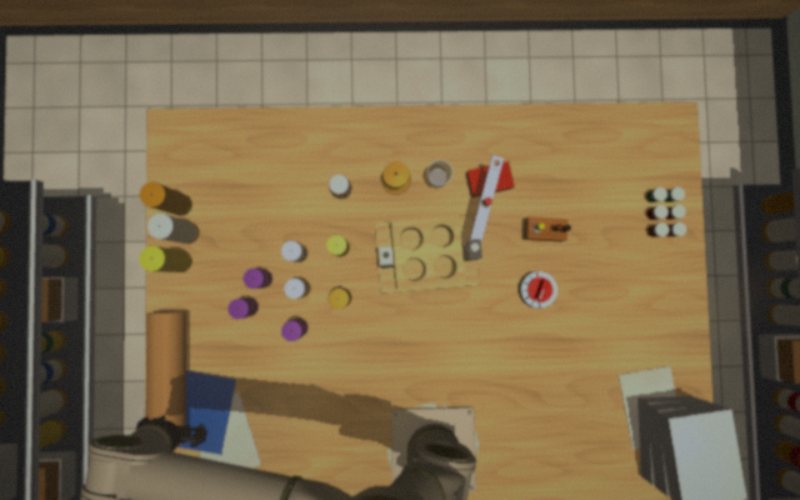

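Scene view shows four task candles: ochre (453,230), red-band (503,228), blue-band (526,255) and yellow (478,272). There are three purple look-alikes, and the bar is open over the red box. The top view has the same things: caddy (428,255), timer (538,290), tool block (547,229), bar from (475,248) to (497,160).

```bash
cat > meas.py <<'E'
from h import *
def blobs(n="top",zlo=.105,zhi=.135,amin=60,img=None):
    p,d,c=img or cap(n); W=world(d,c); z=W[...,2]
    m=((z>zlo)&(z<zhi)).astype(np.uint8); m=cv2.morphologyEx(m,cv2.MORPH_OPEN,np.ones((3,3)))
    k,l,s,ce=cv2.connectedComponentsWithStats(m)
    for i in range(1,k):
        if s[i,4]>=amin:
            q=W[l==i]; yield ce[i],s[i,4],np.median(q,0),q.min(0),q.max(0),np.median(p[l==i],0),ray(c,*ce[i],np.median(q[:,2]))
E
python3 - <<'E'
from meas import *
D=np.load("top.npz"); c=eyes.camera_params("top"); im=(D["p"],D["d"],c)
np.set_printoptions(precision=3,suppress=True)
for lo,hi in((.108,.135),(.07,.095),(.14,.17),(.17,.2),(.03,.055)):
    print(lo)
    for ce,a,md,mn,mx,col,r in blobs(zlo=lo,zhi=hi,amin=15,img=im):
        if ce[0]>110 and ce[0]<520 and ce[1]<290: print(ce.round(1),a,"med",md,"ext",mx-mn,"col",col,"ray",r)
p=D["p"]
# bay circle / colour
hsv=cv2.cvtColor(p,cv2.COLOR_RGB2HSV)
cv2.imwrite("pics/topcrop.png",cv2.resize(p[110:260,290:470,::-1],None,fx=4.4,fy=4,interpolation=cv2.INTER_CUBIC)[:600,:800])
E
```

```text
0.108
[146.7 183.7] 21 med [0.616 0.648 0.12 ] ext [0.017 0.007 0.025] col [79. 70. 56.] ray [0.617 0.649 0.12 ]
[447.5 181.5] 16 med [ 0.606 -0.345  0.116] ext [0.01  0.013 0.011] col [81.  49.  24.5] ray [ 0.606 -0.345  0.116]
[454.1 181.6] 19 med [ 0.604 -0.368  0.114] ext [0.011 0.015 0.013] col [58. 46. 34.] ray [ 0.605 -0.368  0.114]
[268.5 195.3] 200 med [0.572 0.252 0.12 ] ext [0.05  0.05  0.023] col [164.5 169.   77. ] ray [0.571 0.251 0.12 ]
[232.9 200.3] 214 med [0.557 0.368 0.12 ] ext [0.05  0.053 0.022] col [164. 168. 172.] ray [0.557 0.368 0.12 ]
[202.5 222.3] 217 med [0.487 0.468 0.12 ] ext [0.049 0.051 0.021] col [117.  66. 122.] ray [0.487 0.468 0.12 ]
[235.2 230.3] 215 med [0.459 0.362 0.12 ] ext [0.049 0.053 0.022] col [163. 168. 174.] ray [0.458 0.362 0.12 ]
[270.5 238.4] 213 med [0.43  0.246 0.12 ] ext [0.049 0.049 0.018] col [165. 136.  53.] ray [0.429 0.247 0.12 ]
[190.5 246.5] 225 med [0.408 0.508 0.12 ] ext [0.049 0.056 0.021] col [115.  65. 121.] ray [0.409 0.507 0.12 ]
[232.9 264.3] 212 med [0.347 0.37  0.12 ] ext [0.052 0.052 0.023] col [120.  70. 127.] ra
[... 1246 characters left out ...]
.675 0.186]
[389.9 160.6] 35 med [ 0.669 -0.141  0.19 ] ext [0.017 0.019 0.028] col [159.  69.  56.] ray [ 0.67  -0.141  0.19 ]
[138.3 184.2] 37 med [0.608 0.65  0.186] ext [0.032 0.015 0.029] col [80. 73. 60.] ray [0.609 0.652 0.186]
[132.1 206.2] 44 med [0.54  0.67  0.187] ext [0.038 0.011 0.028] col [83.5 74.  32. ] ray [0.541 0.67  0.187]
0.03
[403.6 142.4] 215 med [ 0.75  -0.218  0.045] ext [0.075 0.048 0.023] col [154.  46.  31.] ray [ 0.752 -0.216  0.045]
[381.7 143.3] 279 med [ 0.752 -0.139  0.045] ext [0.081 0.057 0.022] col [116.  43.  28.] ray [ 0.75  -0.139  0.045]
[430.7 230.8] 553 med [ 0.442 -0.298  0.039] ext [0.098 0.102 0.024] col [160. 129. 124.] ray [ 0.442 -0.302  0.039]
```

View pics/topcrop.png

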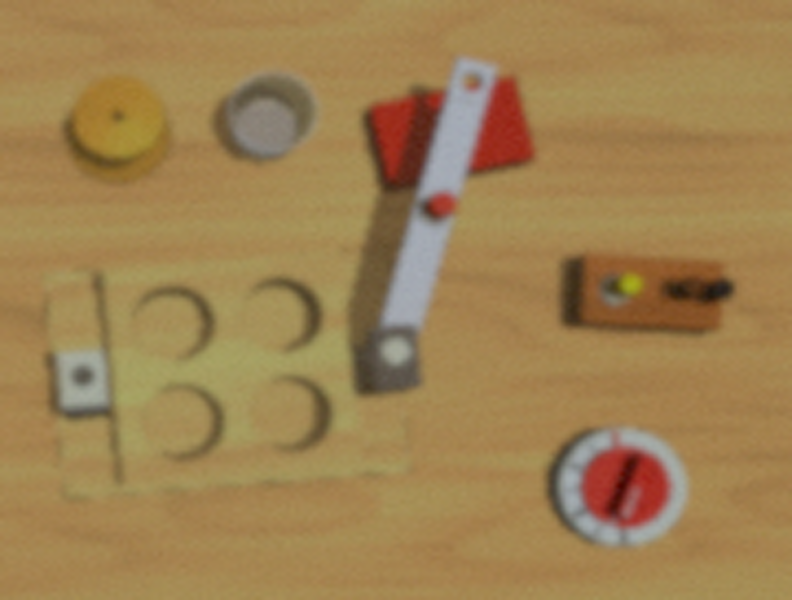

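The crop gives the bracket eye at crop (83,376), rivet (396,352), bar eye (472,81), pin (630,284) and timer (622,487) with its red mark at the top. The grip points down and slightly left. Next I compute the poses.

Run:
```python
from h import *
np.set_printoptions(precision=4,suppress=True)
D=np.load("top.npz"); c=eyes.camera_params("top"); p,d=D["p"],D["d"]; W=world(d,c)
f=lambda x,y,z: ray(c,290+x/4.4,110+y/4,z)[:2]
be=f(83,376,.16); rv=f(396,352,.16); eye=f(472,81,.15); print("breye",be,"rivet",rv,"len",np.linalg.norm(be-rv),"bareye",eye,np.linalg.norm(eye-rv))
# block top: min area rect
z=W[...,2]; m=((z>.072)&(z<.084)); v,u=np.where(m&(np.abs(W[...,0]-.547)<.13)&(np.abs(W[...,1]-.006)<.13))
m=np.zeros_like(m); m[v,u]=1
m=cv2.morphologyEx(m.astype(np.uint8),cv2.MORPH_OPEN,np.ones((3,3)))
ct=max(cv2.findContours(m,0,1)[0],key=cv2.contourArea)
q=np.array([ray(c,*a[0],.078)[:2] for a in ct],np.float32); print("block",cv2.minAreaRect(q*1000))
# bays: depth below rim, circles at z .078 by hull of dark hole region
h=((z<.06)&(np.abs(W[...,0]-.547)<.085)&(np.abs(W[...,1]-.006)<.085)).astype(np.uint8)
k,l,s,ce=cv2.connectedComponentsWithStats(h)
for i in range(1,k):
    if s[i,4]>40:
        print("bay",s[i,4],ray(c,*ce[i],.043)[:2])
v=(be-rv)/np.linalg.norm(be-rv); yaw=np.arctan2(-v[0],v[1]); print("yaw deg",np.degrees(yaw),"centre",(be+rv)/2)
w=eye-rv; print("bar angle",np.arctan2(v[1],v[0])-np.arctan2(w[1],w[0]))
for n in("scene","top"):
    D=np.load(n+".npz"); c=eyes.camera_params(n); p,d=D["p"],D["d"]; W=world(d,c); hsv=cv2.cvtColor(p,cv2.COLOR_RGB2HSV)
    # yellow pin handle
    m=((hsv[...,0]>22)&(hsv[...,0]<35)&(hsv[...,1]>140)&(hsv[...,2]>90)&(abs(W[...,0]-.606)<.05)&(abs(W[...,1]+.32)<.05)).astype(np.uint8)
    v,u=np.where(m); print(n,"pin n",len(u),u.mean(),v.mean(),"rows",v.min(),v.max(),"ray@.11",ray(c,u.mean(),v.mean(),.11),"ray@.087",ray(c,u.mean(),v.mean(),.087),"med",np.median(W[m>0],0))
    r=((hsv[...,1]>130)&((hsv[...,0]<8)|(hsv[...,0]>172))&(abs(W[...,0]-.44)<.06)&(abs(W[...,1]+.3)<.06))
    g=r&(W[...,2]>.07); dd=r&(W[...,2]<.05)
    for nm,mm,zz in(("grip",g,.078),("disc",dd,.044)):
        v,u=np.where(mm)
        if len(u)<5: continue
        pts=np.array([ray(c,a,b,zz)[:2] for a,b in zip(u,v)],np.float32); print(n,nm,len(u),pts.mean(0),cv2.minAreaRect(pts*1000))
p,d=np.load("scene.npz")["p"],0
cv2.imwrite("pics/sc_timer.png",np.hstack([cv2.resize(p[205:270,135:205,::-1],(400,371),interpolation=cv2.INTER_CUBIC),cv2.resize(np.load("top.npz")["p"][212:252,412:452,::-1],(371,371),interpolation=cv2.INTER_CUBIC)]))
```

```text
breye [0.538  0.1187] rivet [ 0.5528 -0.1109] len 0.23008528414110213 bareye [ 0.7746 -0.1754] 0.23098523369474505
block ((547.1004638671875, 29.34249496459961), (187.6125946044922, 134.0973663330078), 0.7716541886329651)
bay 253 [ 0.5943 -0.0355]
bay 259 [0.5881 0.0497]
bay 258 [ 0.5094 -0.0413]
bay 257 [0.5032 0.0439]
yaw deg 3.6938793860885375 centre [0.5454 0.0039]
bar angle 1.9183626181287896
scene pin n 40 162.2 266.075 rows 263 279 ray@.11 [ 0.6141 -0.296   0.11  ] ray@.087 [ 0.5931 -0.3022  0.087 ] med [ 0.6143 -0.2964  0.1102]
scene grip 96 [ 0.448  -0.3033] ((446.3863830566406, -302.208251953125), (18.65165138244629, 57.54514694213867), 66.96554565429688)
scene disc 294 [ 0.451  -0.2992] ((442.0523986816406, -301.53680419921875), (71.87032318115234, 74.66484832763672), 52.76302719116211)
top pin n 24 432.6666666666667 180.875 rows 179 183 ray@.11 [ 0.6095 -0.2969  0.11  ] ray@.087 [ 0.6115 -0.303   0.087 ] med [ 0.6094 -0.2964  0.1098]
top grip 53 [ 0.4446 -0.3055] ((440.75848388671875, -303.6686706542969), (15.142101287841797, 53.25300216674805), 66.11324310302734)
top disc 172 [ 0.441  -0.3022] ((440.78887939453125, -305.9068298339844), (62.85416030883789, 62.318878173828125), 88.07047271728516)
```

View pics/sc_timer.png

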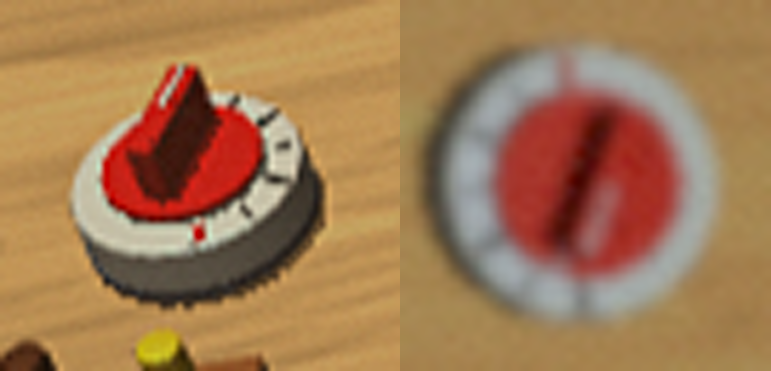

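```bash
python3 -m crank '[[[8.5,3,-2.54,0,0,0,-2],[8.5,3,-2.54,0,0,0,-2],[8.5,3,-2.54,0,0,0,-2],[8.5,3,-2.54,0,0,0,-2],[8.5,3,-2.54,0,0,0,-2],[8.5,3,-2.54,0,0,0,-2],[8.5,3,-2.54,0,0,0,-2],[8.5,3,-2.54,0,0,0,-2],[8.5,3,-2.54,0,0,0,-2],[8.5,3,-2.54,0,0,0,-2],[8.5,3,-2.54,0,0,0,-2],[8.5,3,-2.54,0,0,0,-2],[8.5,3,-2.54,0,0,0,-2],[8.5,3,-2.54,0,0,0,-2],[8.5,0,0,0,0,0,0],[8.5,0,0,0,0,0,0]]]' 40
python3 - <<'E'
from h import *
from scipy.spatial.transform import Rotation as R
np.set_printoptions(precision=3,suppress=True)
o=manip.get_obs(); print(o["position"],R.from_quat(o["ee_rot"]).as_matrix()[:,1:].T,o["joint_pos"])
p,d,c=cap("scene"); cv2.imwrite("pics/a1.png",cv2.resize(p[:,:,::-1],(800,500)))
E
```

```text
clock: 2.1
position: [0.5655, 0.2526, 0.2309]
ee_rot: [0.354, 0.935, -0.0, -0.0]
ft_force: [-1.1, 0.6, 0.6]
grip_width: 0.989
grasp_force: 0.0
[0.565 0.253 0.231] [[ 0.662  0.749 -0.001]
 [-0.001  0.    -1.   ]] [-0.744  0.323  0.318  1.494 -0.103  1.341  0.429]
```

View pics/a1.png

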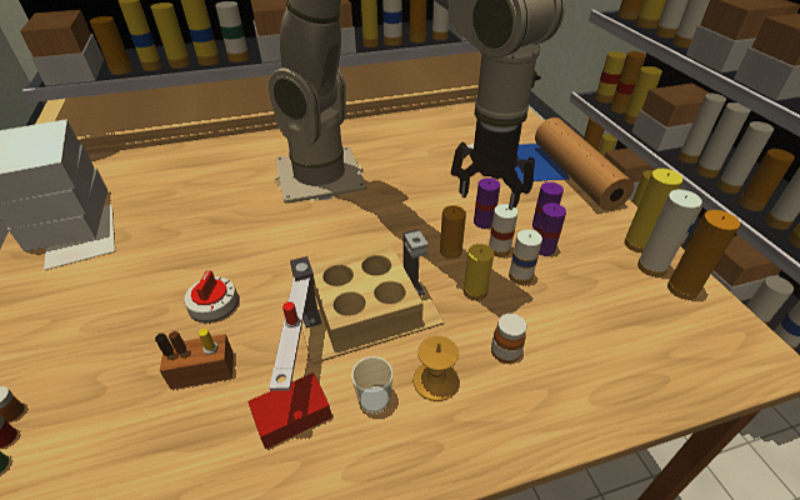

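Picture: gripper at (490,160), above the candles, with nothing disturbed. Now I go down onto the yellow candle and lift.

```bash
python3 -m crank '[[[8.5,0.5,-0.15,-3,0,0,0],[8.5,0,0,-4,0,0,0],[8.5,0,0,-4,0,0,0],[8.5,0,0,-3,0,0,0],[8.5,0,0,-1,0,0,0],[8.5,0,0,0,0,0,0],[4,0,0,0,0,0,0],[4,0,0,0,0,0,0],[4,0,0,0,0,0,0],[4,0,0,0,0,0,0],[4,0,0,0,0,0,0],[4,0,0,0,0,0,0],[4,0,0,0,0,0,0]]]' 50
python3 -m crank '[[[4,0,0,2,0,0,0],[4,0,0,4,0,0,0],[4,0,0,5,0,0,0],[4,0,0,5,0,0,0],[4,0,0,4,0,0,0],[4,0,0,0,0,0,0],[4,0,0,0,0,0,0]]]'
```

```text
clock: 3.78
position: [0.5717, 0.2509, 0.0829]
ee_rot: [0.354, 0.935, 0.001, 0.001]
ft_force: [-2.1, -0.1, 6.9]
grip_width: 0.619
grasp_force: 51.9
clock: 4.65
position: [0.5703, 0.2504, 0.2801]
ee_rot: [0.354, 0.935, -0.001, -0.001]
ft_force: [0.1, -0.1, -6.6]
grip_width: 0.619
grasp_force: 55.2
```

```bash
python3 -m crank '[[[4,0.2,-2,0,0,0,0],[4,0.2,-4,0,0,0,0],[4,0.3,-5,0,0,0,0],[4,0.4,-5,0,0,0,0],[4,0.4,-5,0,0,0,0],[4,0.3,-4,0,0,0,0],[4,0.2,-2.4,0,0,0,0],[4,0.1,-1,0,0,0,0],[4,0,0,0,0,0,0],[4,0,0,0,0,0,0],[4,0,0,0,0,0,0]]]'
python3 - <<'E'
from meas import *
np.set_printoptions(precision=4,suppress=True)
p,d,c=cap("scene"); W=world(d,c)
h=cv2.cvtColor(p,cv2.COLOR_RGB2HSV); m=(h[...,0]>20)&(h[...,0]<36)&(h[...,1]>120)&(abs(W[...,0]-.59)<.06)&(abs(W[...,1]+.034)<.06)&(W[...,2]>.2)
q=W[m]; print(len(q),q.min(0),q.max(0),np.median(q,0),manip.get_obs()["position"])
cv2.imwrite("pics/a2.png",p[80:320,160:460,::-1].repeat(2,0).repeat(2,1))
E
```

```text
clock: 6.02
position: [0.592, -0.0321, 0.2812]
ee_rot: [0.353, 0.935, 0.0, -0.0]
ft_force: [0.7, -0.4, -5.9]
grip_width: 0.623
grasp_force: 54.8
1333 [ 0.558  -0.0874  0.2143] [0.6407 0.0084 0.5441] [ 0.6139 -0.035   0.2955] [ 0.592  -0.0323  0.2813]
```

View pics/a2.png

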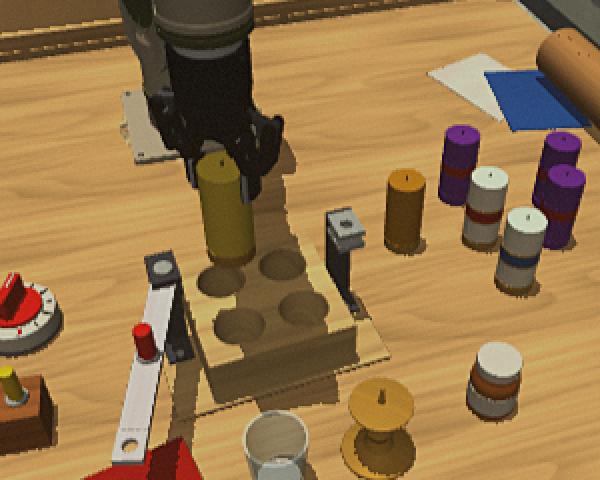

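The candle hangs vertical, above the bays. Lowering it.

```bash
python3 -m crank '[[[4,-0.05,-0.15,-3,0,0,0],[4,0,0,-4,0,0,0],[4,0,0,-3,0,0,0],[4,0,0,-2,0,0,0],[4,0,0,-1,0,0,0],[4,0,0,-1,0,0,0],[4,0,0,-1,0,0,0],[4,0,0,-1,0,0,0],[4,0,0,-1,0,0,0],[4,0,0,-1,0,0,0],[4,0,0,0,0,0,0]]]'
python3 -m crank '[[[4,0,0,-0.3,0,0,0],[4,0,0,-0.3,0,0,0],[4,0,0,0,0,0,0]]]'
```

```text
clock: 7.45
position: [0.5909, -0.0349, 0.1003]
ee_rot: [0.354, 0.935, -0.0, -0.001]
ft_force: [-0.7, -0.6, -6.1]
grip_width: 0.619
grasp_force: 54.8
clock: 7.82
position: [0.5914, -0.0348, 0.0952]
ee_rot: [0.354, 0.935, 0.0, -0.0]
ft_force: [-0.3, -0.1, -5.8]
grip_width: 0.624
grasp_force: 54.8
```

```bash
python3 -m crank '[[[4,0,0,-0.3,0,0,0],[4,0,0,0,0,0,0],[8.5,0,0,0,0,0,0],[8.5,0,0,0,0,0,0],[8.5,0,0,0,0,0,0],[8.5,0,0,0,0,0,0],[8.5,0,0,2,0,0,0],[8.5,0,0,4,0,0,0],[8.5,0,0,5,0,0,0],[8.5,0,0,4,0,0,0],[8.5,-0.3,4,0,0,0,0],[8.5,-0.5,6,0,0,0,0],[8.5,-0.5,6,0,0,0,0],[8.5,-0.5,6,0,0,0,0],[8.5,-0.5,6,0,0,0,0],[8.5,-0.5,6,0,0,0,0],[8.5,-0.5,6,0,0,0,0],[8.5,0,0,0,0,0,0],[8.5,0,0,0,0,0,0]]]'
cat > cand.py <<'E'
from meas import *
np.set_printoptions(precision=4,suppress=True)
print(manip.get_obs()["position"])
for n in ("top","scene"):
    p,d,c=cap(n); W=world(d,c)
    for ce,a,md,mn,mx,col,r in blobs(zlo=.112,zhi=.133,amin=60,img=(p,d,c)):
        if .3<md[0]<.8 and -.1<md[1]<.6 and max((mx-mn)[:2])<.075: print(n,a,"ext",(mx-mn)[:2],"col",col,"z",md[2],"mid",(mx+mn)[:2]/2,"ray",r[:2])
E
python3 cand.py
```

```text
clock: 10.2
position: [0.559, 0.3648, 0.2428]
ee_rot: [0.354, 0.935, 0.0, 0.001]
ft_force: [0.9, -0.2, -0.5]
grip_width: 0.992
grasp_force: 0.0
[0.559  0.3648 0.2428]
top 170 ext [0.0506 0.0534] col [165. 170.  85.] z 0.1276865287221275 mid [ 0.591  -0.0341] ray [ 0.5891 -0.0331]
top 203 ext [0.0494 0.0497] col [140. 115.  46.] z 0.12000868196788361 mid [0.4291 0.2467] ray [0.43   0.2466]
top 218 ext [0.0491 0.0535] col [114.  65. 122.] z 0.12068805357518086 mid [0.4089 0.5086] ray [0.409  0.5074]
scene 179 ext [0.0583 0.0532] col [102.  42. 121.] z 0.12208237466490979 mid [0.3473 0.3724] ray [0.3539 0.3698]
scene 175 ext [0.0551 0.0524] col [101.  39. 121.] z 0.12214553393307093 mid [0.4085 0.5082] ray [0.4142 0.5054]
scene 218 ext [0.0557 0.0526] col [122.  111.   91.5] z 0.12196623807291762 mid [0.4589 0.3632] ray [0.4636 0.3607]
scene 218 ext [0.0562 0.0527] col [100.  41. 121.] z 0.12200752703235634 mid [0.4878 0.4692] ray [0.4924 0.467 ]
scene 220 ext [0.0562 0.052 ] col [142.   93.5  23. ] z 0.12182753305857408 mid [0.4313 0.2481] ray [0.4349 0.2467]
scene 256 ext [0.0544 0.0544] col [122. 111.  91.] z 0.1218232272616091 mid [0.558  0.3703] ray [0.5614 0.3682]
scene 385 ext [0.053  0.0538] col [200. 188.  56.] z 0.1289331134842332 mid [ 0.5921 -0.0327] ray [ 0.5992 -0.0336]
```

```bash
python3 -m crank '[[[8.5,-0.1,0.35,-3,0,0,0],[8.5,0,0,-4,0,0,0],[8.5,0,0,-5,0,0,0],[8.5,0,0,-3,0,0,0],[8.5,0,0,-1.1,0,0,0],[8.5,0,0,0,0,0,0],[4,0,0,0,0,0,0],[4,0,0,0,0,0,0],[4,0,0,0,0,0,0],[4,0,0,0,0,0,0],[4,0,0,0,0,0,0],[4,0,0,0,0,0,0],[4,0,0,0,0,0,0]]]' 50
python3 -m crank '[[[4,0,0,2,0,0,0],[4,0,0,4,0,0,0],[4,0,0,5,0,0,0],[4,0,0,5,0,0,0],[4,0,0,4,0,0,0],[4,0.2,-3,0,0,0,0],[4,0.4,-5,0,0,0,0],[4,0.4,-5,0,0,0,0],[4,0.5,-5,0,0,0,0],[4,0.5,-5,0,0,0,0],[4,0.4,-5,0,0,0,0],[4,0.3,-3,0,0,0,0],[4,0.1,-0.8,0,0,0,0],[4,0,0,0,0,0,0],[4,0,0,0,0,0,0],[4,0,0,0,0,0,0]]]'
```

```text
clock: 11.92
position: [0.5583, 0.369, 0.0832]
ee_rot: [0.354, 0.935, 0.001, 0.001]
ft_force: [-1.8, -2.1, 6.5]
grip_width: 0.622
grasp_force: 53.3
clock: 13.92
position: [0.5854, 0.052, 0.2813]
ee_rot: [0.353, 0.935, 0.0, -0.0]
ft_force: [-1.1, -0.1, -4.1]
grip_width: 0.621
grasp_force: 54.4
```

```bash
python3 -m crank '[[[4,0,-0.15,-3,0,0,0],[4,0,0,-4,0,0,0],[4,0,0,-3,0,0,0],[4,0,0,-2,0,0,0],[4,0,0,-1,0,0,0],[4,0,0,-1,0,0,0],[4,0,0,-1,0,0,0],[4,0,0,-1,0,0,0],[4,0,0,-1,0,0,0],[4,0,0,-1,0,0,0],[4,0,0,-0.5,0,0,0],[4,0,0,-0.3,0,0,0],[4,0,0,0,0,0,0]]]'
```

```text
clock: 15.55
position: [0.5855, 0.0491, 0.0933]
ee_rot: [0.354, 0.935, 0.0, -0.0]
ft_force: [-0.2, -0.2, -4.2]
grip_width: 0.618
grasp_force: 54.5
```

```bash
python3 -m crank '[[[8.5,0,0,-0.1,0,0,0],[8.5,0,0,0,0,0,0],[8.5,0,0,0,0,0,0],[8.5,0,0,0,0,0,0],[8.5,0,0,2,0,0,0],[8.5,0,0,4,0,0,0],[8.5,0,0,5,0,0,0],[8.5,0,0,4,0,0,0],[8.5,-1.2,3,0,0,0,0],[8.5,-2,5,0,0,0,0],[8.5,-2,5,0,0,0,0],[8.5,-2,5,0,0,0,0],[8.5,-2,5,0,0,0,0],[8.5,-2,5,0,0,0,0],[8.5,-1.5,3.3,0,0,0,0],[8.5,0,0,0,0,0,0],[8.5,0,0,0,0,0,0]]]'
python3 cand.py
```

```text
clock: 17.68
position: [0.459, 0.3613, 0.2424]
ee_rot: [0.355, 0.935, -0.0, 0.0]
ft_force: [-0.1, -0.2, -0.1]
grip_width: 0.994
grasp_force: 0.0
[0.459  0.3613 0.2424]
top 174 ext [0.0501 0.0499] col [164. 170.  84.] z 0.1278538498006968 mid [ 0.5909 -0.0358] ray [ 0.5912 -0.0326]
top 156 ext [0.0528 0.043 ] col [164. 170. 179.] z 0.12779601440879407 mid [0.5847 0.0468] ray [0.5855 0.0465]
top 91 ext [0.0396 0.0304] col [121. 111.  92.] z 0.12071364995173117 mid [0.4623 0.3507] ray [0.4626 0.3499]
top 212 ext [0.0494 0.0498] col [164. 135.  52.] z 0.11996351746130474 mid [0.4291 0.2468] ray [0.4294 0.2467]
scene 179 ext [0.054  0.0538] col [100.  40. 119.] z 0.12225142892223229 mid [0.3486 0.3722] ray [0.354  0.3693]
scene 186 ext [0.0553 0.052 ] col [ 99.  39. 120.] z 0.12215793126523833 mid [0.4096 0.509 ] ray [0.4137 0.5056]
scene 220 ext [0.0571 0.0537] col [120. 109.  90.] z 0.12215512556003039 mid [0.4568 0.3636] ray [0.4642 0.3606]
scene 211 ext [0.0565 0.0521] col [79. 34. 92.] z 0.12199731964335803 mid [0.4869 0.47  ] ray [0.4928 0.4666]
scene 216 ext [0.0546 0.0517] col [175. 115.  25.] z 0.12165311705659454 mid [0.4291 0.2484] ray [0.4343 0.2466]
scene 357 ext [0.0531 0.0516] col [198. 207. 179.] z 0.1291209183805766 mid [0.5867 0.0507] ray [0.5933 0.0496]
scene 393 ext [0.055  0.0533] col [198. 186.  55.] z 0.12894198893414244 mid [ 0.5911 -0.0328] ray [ 0.5987 -0.0337]
```

```bash
python3 -m crank '[[[8.5,-0.1,0.1,-3,0,0,0],[8.5,0,0,-4,0,0,0],[8.5,0,0,-5,0,0,0],[8.5,0,0,-3,0,0,0],[8.5,0,0,-1.1,0,0,0],[8.5,0,0,0,0,0,0],[4,0,0,0,0,0,0],[4,0,0,0,0,0,0],[4,0,0,0,0,0,0],[4,0,0,0,0,0,0],[4,0,0,0,0,0,0],[4,0,0,0,0,0,0],[4,0,0,0,0,0,0]]]' 50
python3 -m crank '[[[4,0,0,2,0,0,0],[4,0,0,4,0,0,0],[4,0,0,5,0,0,0],[4,0,0,5,0,0,0],[4,0,0,4,0,0,0],[4,0.5,-3.2,0,0,0,0],[4,0.6,-5,0,0,0,0],[4,0.6,-5,0,0,0,0],[4,0.6,-5,0,0,0,0],[4,0.6,-5,0,0,0,0],[4,0.6,-5,0,0,0,0],[4,0.6,-5,0,0,0,0],[4,0.5,-4,0,0,0,0],[4,0.3,-2.5,0,0,0,0],[4,0,-0.5,0,0,0,0],[4,0,0,0,0,0,0],[4,0,0,0,0,0,0],[4,0,0,0,0,0,0]]]'
```

```text
clock: 19.4
position: [0.4581, 0.3635, 0.0829]
ee_rot: [0.354, 0.935, 0.001, 0.0]
ft_force: [-2.6, -1.7, 5.6]
grip_width: 0.62
grasp_force: 51.6
clock: 21.65
position: [0.5065, -0.0379, 0.2813]
ee_rot: [0.354, 0.935, 0.0, -0.0]
ft_force: [0.1, -0.4, -5.1]
grip_width: 0.623
grasp_force: 54.9
```

```bash
python3 -m crank '[[[4,0.05,-0.15,-3,0,0,0],[4,0,0,-4,0,0,0],[4,0,0,-3,0,0,0],[4,0,0,-2,0,0,0],[4,0,0,-1,0,0,0],[4,0,0,-1,0,0,0],[4,0,0,-1,0,0,0],[4,0,0,-1,0,0,0],[4,0,0,-1,0,0,0],[4,0,0,-1,0,0,0],[4,0,0,-0.5,0,0,0],[4,0,0,-0.3,0,0,0],[4,0,0,0,0,0,0]]]'
```

```text
clock: 23.28
position: [0.5071, -0.0404, 0.0933]
ee_rot: [0.354, 0.935, 0.0, 0.0]
ft_force: [0.2, 0.4, -5.4]
grip_width: 0.618
grasp_force: 54.9
```

```bash
python3 -m crank '[[[8.5,0,0,-0.1,0,0,0],[8.5,0,0,0,0,0,0],[8.5,0,0,0,0,0,0],[8.5,0,0,0,0,0,0],[8.5,0,0,2,0,0,0],[8.5,0,0,4,0,0,0],[8.5,0,0,5,0,0,0],[8.5,0,0,4,0,0,0],[8.5,-0.8,3,0,0,0,0],[8.5,-1.4,5,0,0,0,0],[8.5,-1.4,5,0,0,0,0],[8.5,-1.4,5,0,0,0,0],[8.5,-1.4,5,0,0,0,0],[8.5,-1,4,0,0,0,0],[8.5,-0.4,1.7,0,0,0,0],[8.5,0,0,0,0,0,0],[8.5,0,0,0,0,0,0]]]'
python3 cand.py
```

```text
clock: 25.4
position: [0.4297, 0.245, 0.2424]
ee_rot: [0.355, 0.935, -0.0, 0.0]
ft_force: [0.3, 0.3, 0.4]
grip_width: 0.997
grasp_force: 0.0
[0.4297 0.245  0.2424]
top 129 ext [0.0467 0.0461] col [162. 168.  84.] z 0.12760237499224147 mid [ 0.5892 -0.034 ] ray [ 0.5913 -0.0367]
top 160 ext [0.0493 0.0465] col [162.  168.  176.5] z 0.12813178639596157 mid [0.5829 0.0517] ray [0.5846 0.0536]
top 139 ext [0.0462 0.0465] col [162. 166. 171.] z 0.12805500962828642 mid [ 0.5097 -0.0386] ray [ 0.5083 -0.0402]
top 209 ext [0.0493 0.0498] col [115.  65. 122.] z 0.12010499046762968 mid [0.4862 0.4677] ray [0.4865 0.468 ]
top 209 ext [0.0491 0.0549] col [114.  64. 120.] z 0.12013132983190622 mid [0.4087 0.509 ] ray [0.4081 0.5079]
top 143 ext [0.0463 0.0436] col [120.  71. 125.] z 0.1198814476923391 mid [0.3458 0.3753] ray [0.3437 0.3772]
scene 180 ext [0.055  0.0526] col [100.  41. 119.] z 0.12172998618321768 mid [0.3471 0.3725] ray [0.3534 0.3699]
scene 184 ext [0.0557 0.0529] col [100.  40. 119.] z 0.12251119724159298 mid [0.4096 0.5093] ray [0.4145 0.5056]
scene 215 ext [0.0536 0.054 ] col [100.  41. 120.] z 0.12180377167924805 mid [0.4878 0.4701] ray [0.492  0.4676]
scene 219 ext [0.053 0.052] col [91. 59. 17.] z 0.12159855647130202 mid [0.4302 0.2486] ray [0.4346 0.2469]
scene 344 ext [0.0555 0.0532] col [198.  206.5 179. ] z 0.12892873055604442 mid [ 0.5086 -0.0393] ray [ 0.5166 -0.0402]
scene 367 ext [0.0548 0.0523] col [198. 206. 179.] z 0.12916266494812445 mid [0.5862 0.0509] ray [0.5929 0.0498]
scene 392 ext [0.0553 0.0538] col [198.  185.   55.5] z 0.12900216662662517 mid [ 0.5909 -0.0326] ray [ 0.5986 -0.0336]
```

```bash
python3 -m crank '[[[8.5,-0.05,0.15,-3,0,0,0],[8.5,0,0,-4,0,0,0],[8.5,0,0,-5,0,0,0],[8.5,0,0,-3,0,0,0],[8.5,0,0,-1.1,0,0,0],[8.5,0,0,0,0,0,0],[4,0,0,0,0,0,0],[4,0,0,0,0,0,0],[4,0,0,0,0,0,0],[4,0,0,0,0,0,0],[4,0,0,0,0,0,0],[4,0,0,0,0,0,0],[4,0,0,0,0,0,0]]]' 50
python3 -m crank '[[[4,0,0,2,0,0,0],[4,0,0,4,0,0,0],[4,0,0,5,0,0,0],[4,0,0,5,0,0,0],[4,0,0,4,0,0,0],[4,1,-2.8,0,0,0,0],[4,1.8,-5,0,0,0,0],[4,1.8,-5,0,0,0,0],[4,1.4,-4,0,0,0,0],[4,0.9,-2.6,0,0,0,0],[4,0.4,-1.1,0,0,0,0],[4,0,0,0,0,0,0],[4,0,0,0,0,0,0],[4,0,0,0,0,0,0]]]'
```

```text
clock: 27.12
position: [0.4291, 0.2484, 0.0827]
ee_rot: [0.354, 0.935, 0.001, 0.0]
ft_force: [-2.1, -1.9, 7.5]
grip_width: 0.62
grasp_force: 51.2
clock: 28.88
position: [0.5012, 0.0443, 0.2813]
ee_rot: [0.353, 0.935, 0.0, -0.0]
ft_force: [0.3, 0.7, -4.1]
grip_width: 0.618
grasp_force: 54.9
```

```bash
python3 -m crank '[[[4,0.05,0,-3,0,0,0],[4,0,0,-4,0,0,0],[4,0,0,-3,0,0,0],[4,0,0,-2,0,0,0],[4,0,0,-1,0,0,0],[4,0,0,-1,0,0,0],[4,0,0,-1,0,0,0],[4,0,0,-1,0,0,0],[4,0,0,-1,0,0,0],[4,0,0,-1,0,0,0],[4,0,0,-0.5,0,0,0],[4,0,0,-0.3,0,0,0],[4,0,0,0,0,0,0]]]'
python3 -m crank '[[[8.5,0,0,-0.1,0,0,0],[8.5,0,0,0,0,0,0],[8.5,0,0,0,0,0,0],[8.5,0,0,0,0,0,0],[8.5,0,0,2,0,0,0],[8.5,0,0,4,0,0,0],[8.5,0,0,5,0,0,0],[8.5,0,0,4,0,0,0],[5,2,-2,0,0,0,0],[5,4,-4.4,0,0,0,0],[5,4,-4.4,0,0,0,0],[5,4,-4.4,0,0,0,0],[5,2.4,-3,0,0,0,0],[5,0.4,-0.5,0,0,0,0],[5,0,0,0,0,0,0],[5,0,0,0,0,0,0],[5,0,0,0,0,0,0]]]'
cat >> h.py <<'E'
def redknob(n):
    p,d,c=cap(n); W=world(d,c); h=cv2.cvtColor(p,cv2.COLOR_RGB2HSV)
    m=(h[...,1]>120)&((h[...,0]<8)|(h[...,0]>172))&(W[...,2]>.16)&(W[...,2]<.2); q=W[m]
    return m.sum(),np.median(q,0) if m.sum() else None,(q.min(0)+q.max(0))/2 if m.sum() else None
E
python3 -c "
from h import *
print(redknob('top'),redknob('scene'))"; python3 cand.py | grep -v "0.120\|0.122"
```

```text
clock: 30.5
position: [0.502, 0.0431, 0.0933]
ee_rot: [0.354, 0.935, 0.0, 0.0]
ft_force: [-0.3, -0.0, -5.4]
grip_width: 0.619
grasp_force: 54.8
clock: 32.62
position: [0.6699, -0.1426, 0.2429]
ee_rot: [0.354, 0.935, 0.001, 0.0]
ft_force: [0.8, -0.1, -0.1]
grip_width: 0.584
grasp_force: 0.0
(np.int64(3), array([ 0.66865472, -0.13420221,  0.18316878]), array([ 0.66812246, -0.13446293,  0.18214691])) (np.int64(156), array([ 0.67684848, -0.14085137,  0.18292199]), array([-0.12092677,  0.04855404,  0.17905844]))
[ 0.67   -0.143   0.2428]
top 158 ext [0.0496 0.0498] col [124. 105.  44.] z 0.12747882891196782 mid [ 0.5908 -0.0356] ray [ 0.5901 -0.0327]
top 178 ext [0.0526 0.0497] col [166. 172. 181.] z 0.12731169382703456 mid [0.5846 0.0502] ray [0.5833 0.0523]
top 166 ext [0.0493 0.0494] col [166. 145.  60.] z 0.12776300455440703 mid [0.5034 0.0421] ray [0.5031 0.0429]
top 173 ext [0.0462 0.05  ] col [127. 117.  97.] z 0.12782120733212432 mid [ 0.5066 -0.0404] ray [ 0.5061 -0.0393]
scene 177 ext [0.0513 0.0541] col [110.  47. 129.] z 0.1218900143682301 mid [0.3485 0.3729] ray [0.3534 0.3701]
scene 307 ext [0.0545 0.0521] col [185. 122.  27.] z 0.12927803408649663 mid [0.5028 0.0434] ray [0.5119 0.042 ]
scene 339 ext [0.0555 0.0534] col [127. 116.  96.] z 0.12904452639085118 mid [ 0.5078 -0.039 ] ray [ 0.5165 -0.0406]
scene 368 ext [0.0538 0.0524] col [208. 217. 190.] z 0.12901657920152088 mid [0.5858 0.0511] ray [0.5928 0.0497]
scene 395 ext [0.0544 0.0536] col [123. 100.  31.] z 0.12900165886897508 mid [ 0.5915 -0.0327] ray [ 0.5986 -0.0337]
```

```bash
python3 -m crank '[[[5,-0.05,0.05,-3,0,0,0],[5,0,0,-3,0,0,0],[5,0,0,-2,0,0,0],[5,0,0,-0.4,0,0,0],[5,0,0,0,0,0,0],[0.5,0,0,0,0,0,0],[0.5,0,0,0,0,0,0],[0.5,0,0,0,0,0,0],[0.5,0,0,0,0,0,0],[0.5,0,0,0,0,0,0],[0.5,0,0,0,0,0,0]]]' 20
```

```text
clock: 34.2
position: [0.6701, -0.1435, 0.1594]
ee_rot: [0.354, 0.935, 0.0, 0.001]
ft_force: [0.5, 0.1, 5.7]
grip_width: 0.223
grasp_force: 21.0
```

```bash
python3 -m crank '[[[0.5,0.2,1.1,0,0,0,0],[0.5,0.2,1.06,0,0,0,0],[0.5,0,2.1,0,0,0,0],[0.5,-0.36,2.06,0,0,0,0],[0.5,-0.71,1.96,0,0,0,0],[0.5,-1.05,1.81,0,0,0,0],[0.5,-1.34,1.61,0,0,0,0],[0.5,-1.61,1.34,0,0,0,0],[0.5,-1.81,1.05,0,0,0,0],[0.5,-1.96,0.71,0,0,0,0],[0.5,-2.06,0.36,0,0,0,0],[0.5,-0.9,0.02,0,0,0,0],[0.5,0,0,0,0,0,0],[0.5,0,0,0,0,0,0]]]'
python3 -m crank '[[[0.5,-0.4,0,0,0,0,0],[0.5,-0.4,0,0,0,0,0],[0.5,0,0,0,0,0,0]]]'
```

```text
clock: 35.95
position: [0.5558, 0.0197, 0.159]
ee_rot: [0.349, 0.937, 0.006, -0.001]
ft_force: [2.7, 29.7, 6.4]
grip_width: 0.209
grasp_force: 21.7
clock: 36.33
position: [0.5476, 0.0204, 0.159]
ee_rot: [0.349, 0.937, 0.006, -0.002]
ft_force: [1.3, 33.4, 6.3]
grip_width: 0.209
grasp_force: 22.0
```

Run:
```python
from h import *
p,d,c=cap("scene"); a=p[120:320,190:390,::-1]
p,d,c=cap("top"); b=p[120:270,270:420,::-1]
cv2.imwrite("pics/a3.png",np.hstack([cv2.resize(a,(400,400),interpolation=2),cv2.resize(b,(400,400),interpolation=2)]))
```

```text
(no output)
```

View pics/a3.png

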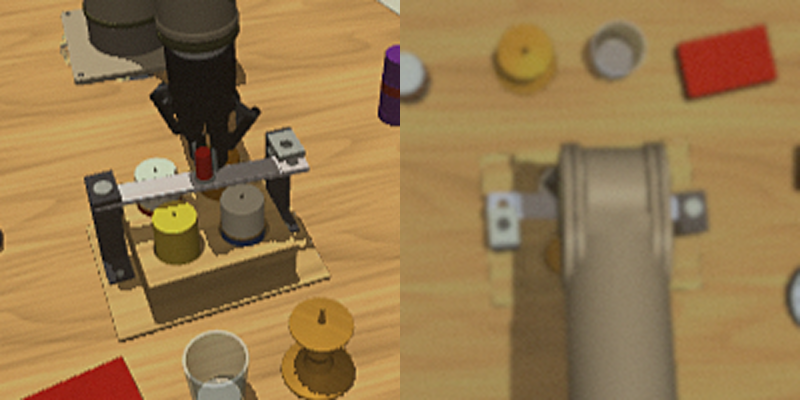

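The bar is nearly shut, but the knob (203,165 in the left half) has slid to the edge of the pads. I'll open, lift, turn the fingers to close across the bar, and regrip.

```bash
python3 -m crank '[[[5,0,0,0,0,0,0],[5,0,0,0,0,0,0],[5,0,0,0,0,0,0],[5,0,0,1,0,0,0],[5,0,0,3,0,0,0],[5,0,0,4,0,0,0],[5,0,0,0,0,0,-7.5],[5,0,0,0,0,0,-7.5],[5,0,0,0,0,0,-7.5],[5,0,0,0,0,0,-7.5],[5,0,0,0,0,0,-7.5],[5,0,0,0,0,0,-7.5],[5,0,0,0,0,0,0],[5,0,0,0,0,0,0]]]'
python3 - <<'E'
from h import *
np.set_printoptions(precision=4,suppress=True)
p,d,c=cap("scene"); W=world(d,c); h=cv2.cvtColor(p,cv2.COLOR_RGB2HSV)
m=(h[...,1]>120)&((h[...,0]<8)|(h[...,0]>172))&(W[...,2]>.155)&(W[...,2]<.197)&(abs(W[...,0]-.55)<.06)&(abs(W[...,1])<.06)
q=W[m]; v,u=np.where(m); t=q[:,2]>.19; print(m.sum(),u.min(),u.max(),v.min(),v.max(),"med",np.median(q,0),"top",t.sum(),q[t].min(0),q[t].max(0),"midray@.17",ray(c,u.mean(),v.mean(),.172))
o=manip.get_obs(); print(o["position"],o["joint_pos"],o["ft_force"])
E
```

```text
clock: 38.17
position: [0.5475, 0.0083, 0.2386]
ee_rot: [0.684, 0.729, 0.0, 0.0]
ft_force: [0.5, 0.8, -0.7]
grip_width: 0.59
grasp_force: 0.0
125 288 296 195 210 med [0.5702 0.0109 0.1791] top 37 [0.5582 0.0035 0.1907] [0.574  0.0215 0.1953] midray@.17 [0.5621 0.0125 0.172 ]
[0.5475 0.0083 0.2385] [-0.7017  0.1699  0.6821  1.6898 -0.1103  1.3207  0.0638] [ 0.3871 -0.3291 -0.6377]
```

```bash
python3 -m crank '[[[5,1.7,0.3,0,0,0,0],[5,0,0,-3,0,0,0],[5,0,0,-3,0,0,0],[5,0,0,-1.8,0,0,0],[5,0,0,0,0,0,0],[0.5,0,0,0,0,0,0],[0.5,0,0,0,0,0,0],[0.5,0,0,0,0,0,0],[0.5,0,0,0,0,0,0],[0.5,0,0,0,0,0,0],[0.5,0,0,0,0,0,0]]]' 20
python3 -m crank '[[[0.5,-0.5,0,0,0,0,0],[0.5,-0.5,0,0,0,0,0],[0.5,-0.4,0,0,0,0,0],[0.5,-0.3,0,0,0,0,0],[0.5,0,0,0,0,0,0],[0.5,0,0,0,0,0,0]]]'
```

```text
clock: 39.6
position: [0.5652, 0.0114, 0.1615]
ee_rot: [0.685, 0.728, 0.001, 0.001]
ft_force: [-1.2, 0.8, 7.0]
grip_width: 0.227
grasp_force: 20.5
clock: 40.35
position: [0.5481, 0.0129, 0.1615]
ee_rot: [0.685, 0.729, 0.002, 0.0]
ft_force: [0.4, 4.2, 7.6]
grip_width: 0.226
grasp_force: 20.7
```

```bash
python3 -m crank '[[[0.5,-0.2,0,0,0,0,0],[0.5,-0.2,0,0,0,0,0],[0.5,0,0,0,0,0,0]]]'; python3 -m crank '[[[0.5,-0.2,0,0,0,0,0],[0.5,0,0,0,0,0,0]]]'; python3 -m crank '[[[0.5,-0.2,0,0,0,0,0],[0.5,0,0,0,0,0,0]]]'
```

```text
clock: 40.72
position: [0.5465, 0.013, 0.1616]
ee_rot: [0.685, 0.729, 0.003, 0.002]
ft_force: [16.9, 4.1, -4.4]
grip_width: 0.229
grasp_force: 20.6
clock: 40.98
position: [0.5464, 0.013, 0.1617]
ee_rot: [0.685, 0.729, 0.005, 0.004]
ft_force: [28.6, 4.3, -15.1]
grip_width: 0.223
grasp_force: 21.7
clock: 41.22
position: [0.5463, 0.013, 0.1618]
ee_rot: [0.685, 0.729, 0.006, 0.006]
ft_force: [41.3, 4.0, -23.6]
grip_width: 0.23
grasp_force: 24.6
```

```bash
python3 -m crank '[[[0.5,0.4,-0.2,0,0,0,0],[0.5,0.3,-0.2,0,0,0,0],[4,0,0,0,0,0,0],[4,0,0,0,0,0,0],[4,0,0,0,0,0,0],[4,0,0,2,0,0,0],[4,0,0,4,0,0,0],[4,0,0,3,0,0,0],[4,0.5,-4,0,0,0,0],[4,1,-5,0,0,0,0],[4,1,-5,0,0,0,0],[4,1,-5,0,0,0,0],[4,1,-5,0,0,0,0],[4,1,-5,0,0,0,0],[4,0.5,-2,0,0,0,0],[4,0,0,0,0,0,0],[4,0,0,0,0,0,0]]]'
python3 - <<'E'
from h import *
np.set_printoptions(precision=4,suppress=True)
o=manip.get_obs(); print(o["position"],o["joint_pos"],o["ft_force"])
p,d,c=cap("scene"); a=p[135:215,250:360,::-1]; np.savez("s2.npz",p=p,d=d)
p2,d2,c2=cap("top"); b=p2[180:230,280:400,::-1]; np.savez("t2.npz",p=p2,d=d2)
cv2.imwrite("pics/a4.png",np.vstack([cv2.resize(cv2.resize(a,(770,560),interpolation=2)[:,:],(440,320)),np.pad(cv2.resize(b,(720,300),interpolation=2),((0,0),(0,0),(0,0)))[:,:440]]))
E
```

```text
clock: 43.35
position: [0.6066, -0.3016, 0.2502]
ee_rot: [0.685, 0.729, 0.0, -0.0]
ft_force: [0.8, 0.1, -0.1]
grip_width: 0.467
grasp_force: 0.0
[ 0.6066 -0.3016  0.2502] [-0.1219  0.531   0.7854  1.3091 -0.3696  1.4482  0.6988] [ 0.7971  0.1056 -0.0549]
```

View pics/a4.png

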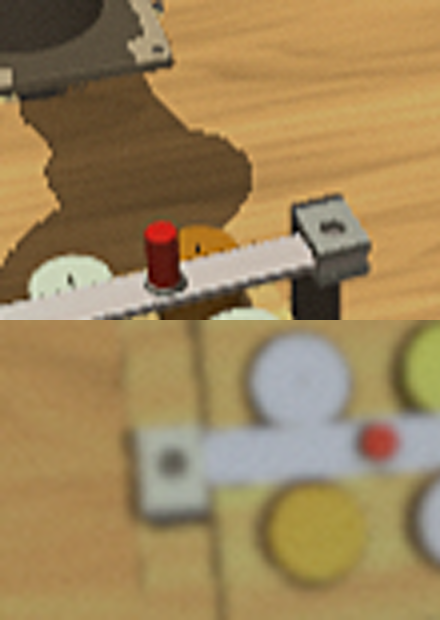

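The bar is shut, with its end inside the bracket. The eye shows at (332,228) in the upper crop and (173,462) in the lower one.

Run:
```python
from h import *
np.set_printoptions(precision=4,suppress=True)
for n,f,e,kn in(("scene","s2",(332.6,191.6),None),("top","t2",(308.4,203.2),None)):
    D=np.load(f+".npz"); p,d=D["p"],D["d"]; c=eyes.camera_params(n); W=world(d,c); hsv=cv2.cvtColor(p,cv2.COLOR_RGB2HSV)
    g=cv2.cvtColor(p,cv2.COLOR_RGB2GRAY).astype(float); u0,v0=map(round,e)
    s=g[v0-4:v0+5,u0-4:u0+5]; 
    w=np.clip(np.percentile(s,60)-s,0,None)*(np.hypot(*np.mgrid[-4:5,-4:5])<3.6); vv,uu=np.mgrid[v0-4:v0+5,u0-4:u0+5]
    uc,vc=(w*uu).sum()/w.sum(),(w*vv).sum()/w.sum(); print(n,"eye px",uc,vc,"ray .16",ray(c,uc,vc,.16),"hand-read",ray(c,*e,.16))
    B=(W[...,2]>.153)&(W[...,2]<.168)&(abs(W[...,0]-.54)<.04)&(abs(W[...,1]-.12)<.04); q=W[B]; print(" plate",B.sum(),q.min(0),q.max(0),q.mean(0))
    K=(hsv[...,1]>120)&((hsv[...,0]<8)|(hsv[...,0]>172))&(W[...,2]>.185)&(W[...,2]<.2)&(abs(W[...,0]-.55)<.04)&(abs(W[...,1])<.05); v,u=np.where(K); print(" knob top",K.sum(),ray(c,u.mean(),v.mean(),.192),W[K].min(0),W[K].max(0))
    m=((hsv[...,0]>22)&(hsv[...,0]<35)&(hsv[...,1]>140)&(hsv[...,2]>60)&(abs(W[...,0]-.606)<.05)&(abs(W[...,1]+.32)<.05)&(W[...,2]>.06)&(W[...,2]<.13)).astype(np.uint8)
    q=W[m>0]; print(" pin",len(q),q.min(0) if len(q) else 0,q.max(0) if len(q) else 0)
```

```text
scene eye px 332.7322640345466 191.38371375694015 ray .16 [0.5382 0.1228 0.16  ] hand-read [0.5389 0.1222 0.16  ]
 plate 235 [0.5058 0.0811 0.153 ] [0.5614 0.1415 0.1651] [0.538  0.1195 0.1603]
 knob top 51 [0.5509 0.0119 0.192 ] [0.5405 0.0031 0.1863] [0.5587 0.021  0.1953]
 pin 16 [ 0.6087 -0.3037  0.067 ] [ 0.6204 -0.2892  0.1134]
top eye px 308.2460595446585 203.3598949211909 ray .16 [0.5401 0.1206 0.16  ] hand-read [0.5406 0.1201 0.16  ]
 plate 161 [0.5093 0.0825 0.153 ] [0.5604 0.1374 0.168 ] [0.5349 0.118  0.1598]
 knob top 20 [0.5477 0.0124 0.192 ] [0.5409 0.0044 0.1866] [0.5536 0.02   0.1969]
 pin 9 [ 0.6063 -0.2982  0.1002] [ 0.6123 -0.29    0.1129]
```

```bash
python3 -m crank '[[[4,0.35,0.5,0,0,0,0],[4,0,0,-4,0,0,0],[4,0,0,-5,0,0,0],[4,0,0,-4,0,0,0],[4,0,0,-3,0,0,0],[4,0,0,-1.8,0,0,0],[4,0,0,0,0,0,0],[0.5,0,0,0,0,0,0],[0.5,0,0,0,0,0,0],[0.5,0,0,0,0,0,0],[0.5,0,0,0,0,0,0],[0.5,0,0,0,0,0,0]]]' 70
python3 -m crank '[[[0.5,0,0,1,0,0,0],[0.5,0,0,3,0,0,0],[0.5,0,0,5,0,0,0],[0.5,0,0,5,0,0,0],[0.5,0,0,5,0,0,0],[0.5,0,0,3,0,0,0],[0.5,-0.2,4,0,0,0,0],[0.5,-0.5,5,0,0,0,0],[0.5,-0.5,5,0,0,0,0],[0.5,0,0,0,0,0,0],[0.5,0,0,0,0,0,0]]]'
python3 - <<'E'
from h import *
np.set_printoptions(precision=4,suppress=True)
o=manip.get_obs(); P=o["position"]; print(P)
p,d,c=cap("scene"); W=world(d,c); hsv=cv2.cvtColor(p,cv2.COLOR_RGB2HSV)
M=np.linalg.inv(c["world_from_camera"]); t=M@[*(P+[0,0,-.03]),1]; u,v=int(c["fx"]*t[0]/t[2]+c["cx"]),int(c["fy"]*t[1]/t[2]+c["cy"]); print(u,v)
B=(abs(W[...,0]-P[0])<.03)&(abs(W[...,1]-P[1])<.03)&(W[...,2]<P[2]-.005)&(W[...,2]>P[2]-.1)
for z0 in np.arange(P[2]-.09,P[2],.01):
    q=W[B&(abs(W[...,2]-z0)<.005)]; print(round(z0-P[2],3),len(q),np.median(q,0) if len(q) else "",(q.min(0)[1],q.max(0)[1]) if len(q) else "")
cv2.imwrite("pics/a5.png",cv2.resize(p[v-45:v+45,u-45:u+45,::-1],(450,450),interpolation=2))
E
```

```text
clock: 44.95
position: [0.6109, -0.298, 0.0741]
ee_rot: [0.685, 0.728, 0.001, 0.001]
ft_force: [-0.3, 0.4, 7.5]
grip_width: 0.191
grasp_force: 68.2
clock: 46.32
position: [0.5978, -0.158, 0.293]
ee_rot: [0.685, 0.728, 0.0, 0.0]
ft_force: [0.0, 0.6, -1.0]
grip_width: 0.193
grasp_force: 68.6
[ 0.5978 -0.158   0.293 ]
211 197
-0.09 0  
-0.08 0  
-0.07 2 [ 0.5997 -0.1559  0.2255] (np.float64(-0.15686532868697167), np.float64(-0.1549530682025201))
-0.06 15 [ 0.6016 -0.1552  0.2353] (np.float64(-0.16111997598471306), np.float64(-0.15062239159864682))
-0.05 21 [ 0.6032 -0.1561  0.2445] (np.float64(-0.16160419624591357), np.float64(-0.15059503212787023))
-0.04 19 [ 0.6026 -0.156   0.2526] (np.float64(-0.16208515882226332), np.float64(-0.1514686332667831))
-0.03 24 [ 0.6028 -0.1562  0.262 ] (np.float64(-0.16206811886936326), np.float64(-0.15051474812322488))
-0.02 16 [ 0.6025 -0.1559  0.2703] (np.float64(-0.16088907160603272), np.float64(-0.15056040692885667))
-0.01 52 [ 0.6061 -0.1552  0.2836] (np.float64(-0.16805410477396787), np.float64(-0.14396047230434394))
```

View pics/a5.png

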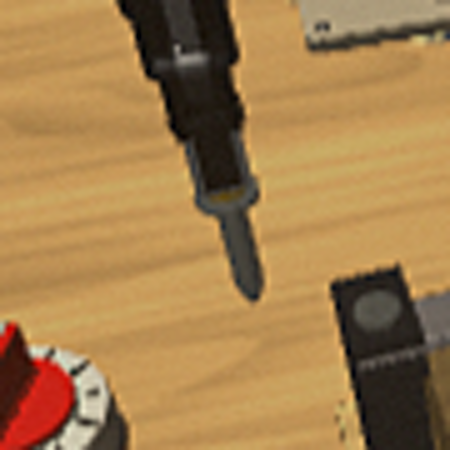

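Pin is held upright, its nose at (252,297) in the crop. It sits about 1.5 mm to +y of the TCP. Now over to the bracket eye.

```bash
python3 -m crank '[[[0.5,-0.5,2.5,0,0,0,0],[0.5,-1,5,0,0,0,0],[0.5,-1.1,5,0,0,0,0],[0.5,-1.1,5,0,0,0,0],[0.5,-1.1,5,0,0,0,0],[0.5,-0.8,3.5,0,0,0,0],[0.5,-0.28,1.5,0,0,0,0],[0.5,0,0.3,0,0,0,0],[0.5,0,0,-2,0,0,0],[0.5,0,0,-2.5,0,0,0],[0.5,0,0,-0.5,0,0,0],[0.5,0,0,0,0,0,0],[0.5,0,0,0,0,0,0],[0.5,0,0,0,0,0,0]]]'
python3 - <<'E'
from h import *
np.set_printoptions(precision=4,suppress=True)
o=manip.get_obs(); P=o["position"]; print(P)
p,d,c=cap("scene"); W=world(d,c)
M=np.linalg.inv(c["world_from_camera"]); t=M@[*(P+[0,0,-.05]),1]; u,v=int(c["fx"]*t[0]/t[2]+c["cx"]),int(c["fy"]*t[1]/t[2]+c["cy"]); print(u,v)
B=(abs(W[...,0]-P[0])<.03)&(abs(W[...,1]-P[1])<.03)&(W[...,2]<P[2]-.005)
for z0 in (-.06,-.05,-.04,-.03):
    q=W[B&(abs(W[...,2]-P[2]-z0)<.005)]; print(z0,len(q),np.median(q,0),q.min(0)[1],q.max(0)[1])
cv2.imwrite("pics/a6.png",cv2.resize(p[v-35:v+35,u-35:u+35,::-1],(490,490),interpolation=2))
E
```

```text
clock: 48.12
position: [0.5396, 0.1204, 0.243]
ee_rot: [0.685, 0.728, 0.001, 0.0]
ft_force: [-0.5, 0.0, -1.0]
grip_width: 0.192
grasp_force: 68.6
[0.5396 0.1204 0.243 ]
332 181
-0.06 9 [0.5429 0.1193 0.1852] 0.11748342605238848 0.12410550433650633
-0.05 15 [0.5437 0.1215 0.1932] 0.11648362272862064 0.1263436960488467
-0.04 16 [0.5436 0.1212 0.2021] 0.11591596480944355 0.12594031865261648
-0.03 17 [0.5441 0.1204 0.2129] 0.11636677022959108 0.12573931198043609
```

View pics/a6.png

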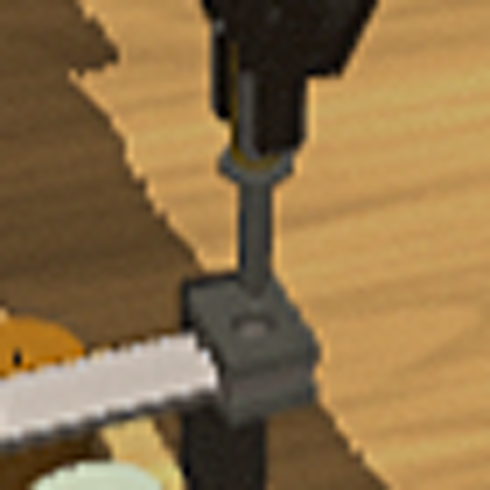

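Nose at (255,293), eye at (256,325) directly below it. Descending slowly.

```bash
python3 -m crank '[[[0.5,0,0.08,-0.7,0,0,0],[0.5,0,0,-0.5,0,0,0],[0.5,0,0,-0.5,0,0,0],[0.5,0,0,0,0,0,0]]]'; python3 -m crank '[[[0.5,0,0,-0.5,0,0,0],[0.5,0,0,-0.3,0,0,0],[0.5,0,0,0,0,0,0]]]'
```

```text
clock: 48.68
position: [0.5389, 0.1212, 0.2248]
ee_rot: [0.685, 0.728, -0.0, -0.0]
ft_force: [0.3, 0.0, -1.2]
grip_width: 0.194
grasp_force: 68.6
clock: 49.05
position: [0.5391, 0.1212, 0.2171]
ee_rot: [0.685, 0.728, -0.0, -0.0]
ft_force: [-0.7, 0.9, -1.4]
grip_width: 0.194
grasp_force: 68.6
```

```bash
python3 -m crank '[[[0.5,0,0,-0.5,0,0,0],[0.5,0,0,-0.5,0,0,0],[0.5,0,0,0,0,0,0]]]'; python3 -m crank '[[[0.5,0,0,-0.5,0,0,0],[0.5,0,0,-0.5,0,0,0],[0.5,0,0,0,0,0,0]]]'
```

```text
clock: 49.42
position: [0.539, 0.1212, 0.2068]
ee_rot: [0.685, 0.728, -0.0, -0.0]
ft_force: [0.7, -0.2, -1.3]
grip_width: 0.191
grasp_force: 68.6
clock: 49.8
position: [0.5389, 0.1212, 0.1968]
ee_rot: [0.685, 0.728, -0.0, -0.0]
ft_force: [0.3, 0.0, -1.1]
grip_width: 0.189
grasp_force: 68.6
```

No resistance: the nose is at 0.127, past the bar. Pushing home.

```bash
python3 -m crank '[[[0.5,0,0,-0.7,0,0,0],[0.5,0,0,-0.7,0,0,0],[0.5,0,0,-0.5,0,0,0],[0.5,0,0,0,0,0,0]]]'; python3 -m crank '[[[0.5,0,0,-0.2,0,0,0],[0.5,0,0,-0.2,0,0,0],[0.5,0,0,-0.1,0,0,0],[0.5,0,0,0,0,0,0]]]'
```

```text
clock: 50.3
position: [0.539, 0.1211, 0.1778]
ee_rot: [0.685, 0.728, -0.0, -0.0]
ft_force: [0.4, 0.9, -0.8]
grip_width: 0.189
grasp_force: 68.6
clock: 50.8
position: [0.5393, 0.1213, 0.174]
ee_rot: [0.685, 0.728, 0.0, -0.0]
ft_force: [-3.0, 1.1, 6.4]
grip_width: 0.191
grasp_force: 69.6
```

```bash
python3 -m crank '[[[0.5,0,0,-0.3,0,0,0],[0.5,0,0,0,0,0,0],[0.5,0,0,0.3,0,0,0],[4,0,0,0,0,0,0],[4,0,0,0,0,0,0],[4,0,0,0,0,0,0],[4,0,0,0,0,0,0],[4,0,0,3,0,0,0],[4,0,0,5,0,0,0],[4,0,-3,0,0,0,0],[4,-0.8,-5,0,0,0,0],[4,-1,-5,0,0,0,0],[4,-1.2,-5,0,0,0,0],[4,-1.2,-5,0,0,0,0],[4,-1.2,-5,0,0,0,0],[4,-1.2,-5,0,0,0,0],[4,-1.2,-5,0,0,0,0],[4,-1.2,-4.5,0,0,0,0],[4,0,0,0,0,0,0],[4,0,0,0,0,0,0]]]' 40
python3 - <<'E'
from h import *
np.set_printoptions(precision=4,suppress=True)
o=manip.get_obs(); print(o["position"],o["joint_pos"])
for n in("scene","top"):
    D=np.load(n+".npz"); p,d=D["p"],D["d"]; c=eyes.camera_params(n); W=world(d,c); h=cv2.cvtColor(p,cv2.COLOR_RGB2HSV)
    roi=(abs(W[...,0]-.442)<.065)&(abs(W[...,1]+.303)<.065)
    disc=(roi&(W[...,2]>.028)&(W[...,2]<.095)).astype(np.uint8)
    wht=roi&(h[...,1]<60)&(h[...,2]>120)&(W[...,2]>.028)&(W[...,2]<.044)
    v,u=np.where(wht); pts=np.array([ray(c,a,b,.036)[:2] for a,b in zip(u,v)],np.float32)*1000; cc,r=cv2.minEnclosingCircle(pts); hull=cv2.fitEllipse(cv2.convexHull(pts)); print(n,"ring",len(u),cc,r,hull)
    red=roi&(h[...,1]>90)&((h[...,0]<10)|(h[...,0]>170)); 
    v,u=np.where(red); q=np.array([ray(c,a,b,.036)[:2] for a,b in zip(u,v)]); C=np.array(hull[0])/1000; R=np.hypot(*(q-C).T)
    s=(R>.0395)&(R<.052)&(W[v,u,2]<.042); print("  red mark pts",s.sum(),q[s].mean(0),"dir deg",np.degrees(np.arctan2(*(q[s].mean(0)-C)[::-1])))
E
python3 -c "
from h import *
p,d,c=cap('scene'); np.savez('s3.npz',p=p,d=d); W=world(d,c)
cv2.imwrite('pics/a7.png',np.hstack([cv2.resize(p[150:210,300:360,::-1],(390,390),interpolation=2),cv2.resize(p[195:275,125:205,::-1],(390,390),interpolation=2)]))"
```

```text
clock: 53.3
position: [0.4494, -0.3034, 0.2531]
ee_rot: [0.685, 0.728, 0.0, -0.0]
ft_force: [0.1, 0.0, -0.0]
grip_width: 0.471
grasp_force: 0.0
[ 0.4494 -0.3034  0.2531] [-0.3732  0.1896  1.0098  1.6905 -0.1643  1.3526  0.7253]
scene ring 336 (442.3199462890625, -302.9781494140625) 51.371273040771484 ((442.51214599609375, -302.8465576171875), (100.0123062133789, 100.3991470336914), 79.66105651855469)
  red mark pts 3 [ 0.4853 -0.2984] dir deg 5.95419250464451
top ring 320 (440.0160217285156, -304.59820556640625) 51.301849365234375 ((440.1495666503906, -305.06494140625), (100.43314361572266, 100.93226623535156), 99.5551986694336)
  red mark pts 0 [nan nan] dir deg nan<stdin>:12: RuntimeWarning: Mean of empty slice.
  ret = um.true_divide(
```

View pics/a7.png

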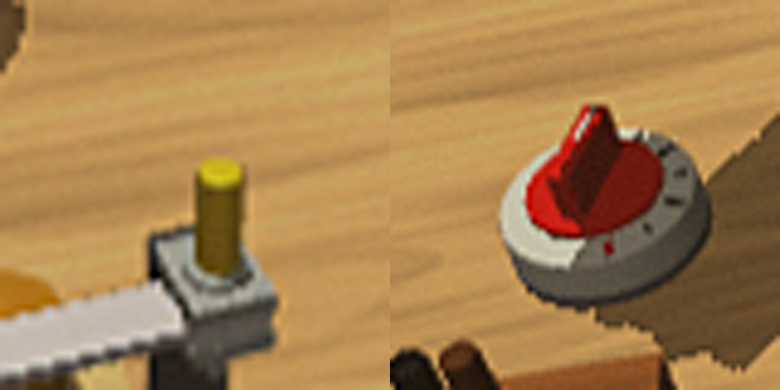

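Pin collar sits flat on the bracket top (218,275), so it is home. Timer pointer unchanged. Next I get the timer's yaw from its ticks.

Run:
```python
from h import *
np.set_printoptions(precision=1,suppress=True)
for n,C in(("scene",(.4424,-.3029)),("top",(.4401,-.3048))):
    D=np.load(n+".npz"); p,d=D["p"],D["d"]; c=eyes.camera_params(n); g=cv2.cvtColor(p,cv2.COLOR_RGB2GRAY); M=np.linalg.inv(c["world_from_camera"])
    A=np.radians(np.arange(-40,260,1.0)); prof=[]; rd=[]
    for r in np.linspace(.041,.049,7):
        P=np.c_[C[0]+r*np.cos(A),C[1]+r*np.sin(A),np.full(len(A),.036),np.ones(len(A))]@M.T
        u=(c["fx"]*P[:,0]/P[:,2]+c["cx"]).astype(np.float32)[None]; v=(c["fy"]*P[:,1]/P[:,2]+c["cy"]).astype(np.float32)[None]
        prof.append(cv2.remap(g,u,v,1)[0]); s=cv2.remap(p,u,v,1)[0].astype(int); rd.append(s[:,0]-s[:,1])
    pr=np.mean(prof,0); base=cv2.blur(pr[:,None],(1,41))[:,0]; dk=base-pr; rd=np.mean(rd,0)
    from scipy.signal import find_peaks
    k,_=find_peaks(dk,height=8,distance=8); print(n,"dark",np.c_[np.degrees(A[k]),dk[k]].tolist(),"red peak",np.degrees(A[rd.argmax()]),rd.max())
    ys=np.arange(-12,12,.25); sc=[sum(np.interp(y+180-28.648*j,np.degrees(A),dk) for j in range(7)) for y in ys]; print(" yaw",ys[np.argmax(sc)],max(sc))
```

```text
scene dark [[5.0, 61.33101045296172], [37.0, 52.91289198606279], [68.0, 91.70731707317076], [97.0, 52.03135888501744], [126.0, 87.26132404181193], [152.0, 47.92334494773523], [171.0, 42.094076655052326], [202.0, 13.94076655052271]] red peak 199.0 171.28571428571428
 yaw 1.25 339.4280766550529
top dark [[7.0, 18.114982578397274], [64.0, 14.689895470383334], [122.0, 20.22299651567954], [150.0, 12.017421602787493], [178.0, 23.738675958188225]] red peak 7.0 26.857142857142858
 yaw -1.25 99.64957491289248
```

```bash
python3 -m crank '[[[4,-0.8,-0.05,-2,0,0,9],[4,0,0,-2,0,0,9],[4,0,0,-2,0,0,9],[4,0,0,-2,0,0,9],[4,0,0,-1,0,0,9],[4,0,0,0,0,0,9],[4,0,0,0,0,0,9],[4,0,0,-3,0,0,0],[4,0,0,-3,0,0,0],[4,0,0,-2,0,0,0],[4,0,0,0,0,0,0],[4,0,0,0,0,0,0]]]' 40
python3 -c "
from h import *
o=manip.get_obs(); print(o['joint_pos'].round(3))"
```

```text
clock: 54.85
position: [0.442, -0.3039, 0.0842]
ee_rot: [0.203, 0.979, 0.0, 0.0]
ft_force: [0.4, 0.7, -0.0]
grip_width: 0.47
grasp_force: 0.0
[-0.143  0.341  0.776  1.898 -0.28   1.013  1.916]
```

```bash
python3 -m crank '[[[4,-0.05,0,-2,0,0,0],[4,0,0,-1.3,0,0,0],[4,0,0,0,0,0,0],[0,0,0,0,0,0,0],[0,0,0,0,0,0,0],[0,0,0,0,0,0,0],[0,0,0,0,0,0,0],[0,0,0,0,0,0,0]]]' 40
```

```text
clock: 55.85
position: [0.4407, -0.3053, 0.0512]
ee_rot: [0.204, 0.979, -0.0, 0.001]
ft_force: [-3.4, -2.7, 5.8]
grip_width: 0.154
grasp_force: 41.2
```

```bash
python3 -m crank '[[[0,-0.08,-0.15,0,0,0,-5],[0,0,0,0,0,0,-9],[0,0,0,0,0,0,-9],[0,0,0,0,0,0,-9],[0,0,0,0,0,0,-9],[0,0,0,0,0,0,-9],[0,0,0,0,0,0,-9],[0,0,0,0,0,0,-9],[0,0,0,0,0,0,-9],[0,0,0,0,0,0,-9],[0,0,0,0,0,0,0],[0,0,0,0,0,0,0]]]'
python3 -c "
from h import *
from scipy.spatial.transform import Rotation as R
o=manip.get_obs(); print(o['joint_pos'].round(3),o['torque'].round(2)); y=R.from_quat(o['ee_rot']).as_matrix()[:,1]; print(np.degrees(np.arctan2(y[1],y[0])))"
```

```text
clock: 57.35
position: [0.4394, -0.3061, 0.0512]
ee_rot: [0.817, 0.577, -0.0, -0.0]
ft_force: [-7.2, 1.7, 13.7]
grip_width: 0.155
grasp_force: 42.5
[-0.348  0.542  1.082  1.931 -0.566  1.015  0.65 ] [ 0.29  1.44 -0.09]
-19.549551695485455
```

```bash
python3 -m crank '[[[0,-0.1,0.05,0,0,0,-9],[0,0,0,0,0,0,-9],[0,0,0,0,0,0,-9],[0,0,0,0,0,0,-9],[0,0,0,0,0,0,-9],[0,0,0,0,0,0,-9],[0,0,0,0,0,0,-9],[0,0,0,0,0,0,-9],[0,0,0,0,0,0,-1],[0,0,0,0,0,0,0],[0,0,0,0,0,0,0]]]'
python3 - <<'E'
from h import *
from scipy.spatial.transform import Rotation as R
o=manip.get_obs(); print(o['joint_pos'].round(3),o['torque'].round(2)); y=R.from_quat(o['ee_rot']).as_matrix()[:,1]; print(np.degrees(np.arctan2(y[1],y[0])))
p,d,c=cap('scene'); np.savez('s4.npz',p=p,d=d); cv2.imwrite('pics/a8.png',cv2.resize(p[195:275,125:205,::-1],(480,480),interpolation=2))
E
```

```text
clock: 58.72
position: [0.4385, -0.3051, 0.0512]
ee_rot: [1.0, -0.022, -0.0, -0.001]
ft_force: [-6.5, 3.9, 14.7]
grip_width: 0.154
grasp_force: 42.6
[-0.46   0.729  1.296  1.937 -0.793  1.121 -0.449] [ 0.78  1.6  -0.04]
-92.52229274387616
```

View pics/a8.png

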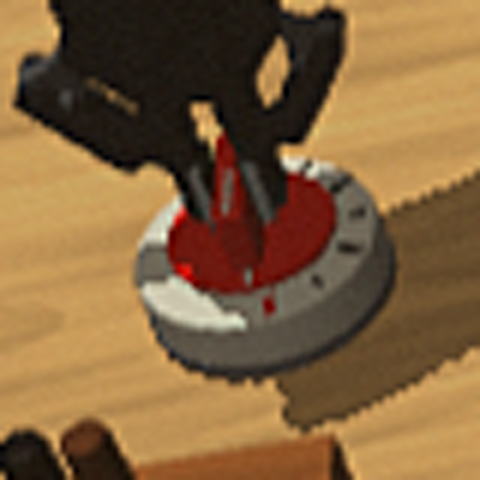

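The pointer's white line (248,275) has passed the red mark (268,305). Turning back to 20.

```bash
python3 -m crank '[[[0,0,0,0,0,0,9],[0,0,0,0,0,0,9],[0,0,0,0,0,0,9],[0,0,0,0,0,0,9],[0,0,0,0,0,0,9],[0,0,0,0,0,0,9],[0,0,0,0,0,0,9],[0,0,0,0,0,0,3.5],[0,0,0,0,0,0,0],[0,0,0,0,0,0,0]]]'
cat > ang.py <<'E'
from h import *
from scipy.spatial.transform import Rotation as R
o=manip.get_obs(); y=R.from_quat(o['ee_rot']).as_matrix()[:,1]; print(o["position"],o["ft_force"].round(1),"closing",np.degrees(np.arctan2(y[1],y[0])))
E
python3 ang.py
```

```text
clock: 60.02
position: [0.4392, -0.3061, 0.0512]
ee_rot: [0.848, 0.53, 0.0, 0.001]
ft_force: [-2.6, -1.2, 7.6]
grip_width: 0.155
grasp_force: 41.3
[ 0.43917137 -0.30605889  0.05120225] [-2.6 -1.2  7.6] closing -26.028395130956508
```

```bash
python3 -m crank '[[[4,0,0,0,0,0,0],[4,0,0,0,0,0,0],[4,0,0,0,0,0,0],[4,0,0,0,0,0,0],[4,0,0,2,0,0,0],[4,0,0,5,0,0,0],[4,0,0,5,0,0,0],[4,0,0,5,0,0,0],[4,0,-5,0,0,0,0],[4,0,-5,0,0,0,0],[4,0,-5,0,0,0,0],[4,0,-5,0,0,0,0],[4,0,0,0,0,0,0],[4,0,0,0,0,0,0]]]'
python3 - <<'E'
from h import *
np.set_printoptions(precision=4,suppress=True)
im=[]
for n in("scene","top"):
    p,d,c=cap(n); W=world(d,c); h=cv2.cvtColor(p,cv2.COLOR_RGB2HSV); np.savez("f_"+n+".npz",p=p,d=d)
    g=(h[...,1]>110)&((h[...,0]<8)|(h[...,0]>172))&(abs(W[...,0]-.44)<.06)&(abs(W[...,1]+.305)<.06)&(W[...,2]>.07)&(W[...,2]<.09)
    v,u=np.where(g); q=np.array([ray(c,a,b,.078)[:2] for a,b in zip(u,v)],np.float32)*1000; print(n,len(u),cv2.minAreaRect(q))
    im.append(p)
a=cv2.resize(im[0][120:360,100:440,::-1],(510,360),interpolation=2); b=cv2.resize(im[1][210:255,405:450,::-1],(290,290),interpolation=2)
cv2.imwrite("pics/f.png",np.hstack([a,np.pad(b,((0,70),(0,0),(0,0)))]))
E
python3 cand.py
```

```text
clock: 61.78
position: [0.4389, -0.504, 0.2214]
ee_rot: [0.848, 0.53, -0.0, 0.0]
ft_force: [0.2, -0.2, 0.8]
grip_width: 0.468
grasp_force: 0.0
scene 100 ((444.62933349609375, -301.42236328125), (57.00154113769531, 19.468734741210938), 62.40333938598633)
top 68 ((440.6583251953125, -303.57330322265625), (54.820796966552734, 13.73834228515625), 62.26203918457031)
[ 0.4399 -0.5029  0.2212]
top 170 ext [0.047 0.053] col [170. 175.  89.] z 0.1275939001021188 mid [ 0.5923 -0.0341] ray [ 0.5918 -0.0363]
top 172 ext [0.0472 0.0496] col [169. 175. 184.] z 0.12764445770734512 mid [0.5877 0.0501] ray [0.5853 0.0502]
top 171 ext [0.0496 0.05  ] col [168. 172. 178.] z 0.1280383034796313 mid [ 0.5084 -0.0406] ray [ 0.5086 -0.0423]
top 146 ext [0.0399 0.0503] col [170. 149.  65.] z 0.1274680872152527 mid [0.5017 0.0417] ray [0.5003 0.0405]
top 214 ext [0.0494 0.0505] col [120.  68. 126.] z 0.12009967481500816 mid [0.4862 0.4681] ray [0.4868 0.4679]
top 219 ext [0.0494 0.0536] col [119.  67. 125.] z 0.12000821777037918 mid [0.4087 0.5086] ray [0.4087 0.5078]
top 206 ext [0.0492 0.0497] col [125.   7
[... 169 characters left out ...]
 [0.3541 0.3697]
scene 187 ext [0.0544 0.0513] col [ 98.  40. 117.] z 0.12207425611831024 mid [0.4085 0.5092] ray [0.4137 0.5065]
scene 218 ext [0.0554 0.0528] col [ 98.   40.  116.5] z 0.12220601873260345 mid [0.487 0.47 ] ray [0.4926 0.4669]
scene 86 ext [0.0315 0.0367] col [172. 113.  28.] z 0.1296648015133376 mid [0.491  0.0513] ray [0.4925 0.0506]
scene 135 ext [0.0331 0.0522] col [195. 204. 176.] z 0.12965636704230143 mid [ 0.4978 -0.0396] ray [ 0.499  -0.0402]
scene 366 ext [0.0559 0.0518] col [194. 202. 175.] z 0.12923790558000475 mid [0.5849 0.0511] ray [0.593  0.0498]
scene 381 ext [0.0539 0.0537] col [193. 181.  54.] z 0.1289532233346503 mid [ 0.5912 -0.0328] ray [ 0.5991 -0.0336]
```

View pics/f.png

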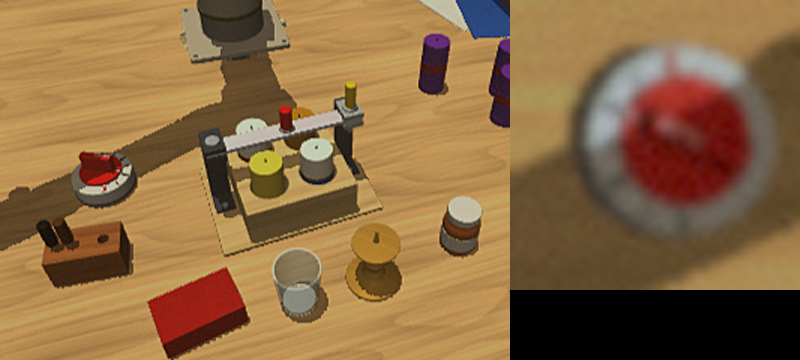

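All four candles are seated under the shut bar with the pin home at (350,95). The bystanders are where they were, and the grip points about 63°, at the 20 tick (about 64°). Handing in.

```bash
python3 -c "
from workcell import job
print(job.hand_in())"
```

```text
the job is handed in; nothing more can be done
None
```

The job is handed in, with no verdict returned: all four candles stand in their bays, the bar is shut and pinned, the timer was wound past 30 and set back to about 20 minutes, and the bystanders look undisturbed.

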